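Dress the edges of clamped sample plates with the file from the drawer

ROBOT

A 6-joint arm with a two-finger parallel gripper is mounted at the origin on the work surface. World frame = base frame: x ahead of the robot, y to its left, z up, the work surface at z = 0. Lengths are in m, angles in rad, forces in N, time in s.
With the tool pointing down it reaches from about 0.35 to 0.85 m from the base axis. Payload 8.1 kg.
Tool frame: the origin (TCP) lies on the mounting face of the last link; the fingertips stand 186 mm ahead of it and the grasp point (between the pads) lies 167 mm ahead of it; z points along the fingers, y is the line along which they close (so a half turn about z gives the same grasp; the last joint's range is limited). The gripper opens to 93 mm and grips with 3 to 60 N. Pads are 15 mm wide; open, the fingers measure 128 mm over their backs; the gripper's body (75 mm by 188 mm) begins 65 mm behind the grasp point.
Start: joints at [-1.429, 0.13, 1.488, -0, 1.523, -0.085], TCP at [0.135, -0.585, 0.405] pointing down, gripper open.
Joint ranges: [-2.96, 2.96], [-0.89, 2.26], [0.02, 2.5], [-1.34, 4.48], [0, 2.73], [-2.66, 2.66]. Speed limits (rad/s): [2.39, 2.39, 2.79, 3.14, 3.14, 3.14].

INTERFACE

Orientations are given as a rotation vector (axis times angle).
In Python, from plant import * gives the robot as it stands. The module is installed in compiled form; this text tells all that it offers.
- The arm moves only by the tool arm_command, never from a script. Its argument "increments" is a list of rows, each a list of 6 numbers: the shift along the tool's x, y, z in units of 0.2 m (1.0 is 0.2 m), then the turn, a rotation vector about the tool's x, y, z in units of pi rad (1.0 is pi rad). A call has exactly 5 rows; each row is the pose to reach, as a shift and turn from the pose commanded when the call began, along the tool's axes at that moment, turning the shorter way round; what a row does not reach only later rows make up. A row lasts 1/8 s, in which the tool goes at most 62.5 mm and 10.7 degrees, less where a joint would pass 70% of its speed; a pose out of reach is approached as far as the arm can. A call with a number of a shift or a turn outside -1 to 1 is refused whole. A call with a gripper value outside its range is refused whole. "fingers" is the closure, from -1 (fully open) to 1 (shut), set as the call begins (left out, the last holds). The fingers move at their own pace and stop on an object; "force" is the grip in N (left out, the last holds). Time passes only in rows, so rows that repeat a pose let the fingers close, or fill a call up. It gives the time, the measured TCP pose, the force, the opening and the grip force at its end, in the units of the state.
- read_state(): the state, without advancing time (a new reading comes with each control period).
- read_camera(name): name is "scene" or "top" or "wrist"; returns a dict with "image" (400x640x3 uint8, red, green, blue), "fx", "fy", "cx", "cy" (pixels), "T" (4x4, takes a point from camera to world coordinates). Camera axes: x right, y down, z forward; pixel columns grow to the right and rows downward; lengths in m; the calibration is good to about 2 mm. A picture is of the moment at which its call begins. There is no depth.
- close_job(): hands the job in; it is judged then, once.
The state is a dict: "t": time; "q": joint angles; "dq": joint speeds; "joint_torque": joint torques, N m; "tool_pos": TCP position; "orientation": TCP orientation; "force": force on the tool from outside, world axes, zero at the start; "wrist_torque": the same for the moment, N m; "opening": finger opening in m; "gripper_force": force on a finger pad.
Only numpy, scipy, OpenCV 4.12 (cv2) and the standard library are available. Lean on these libraries where they do the work, as an engineer would, in place of code of your own. Each camera call takes 0.05 s, during which the arm holds its last target. There are 200 camera calls.

TASK

Open the drawer, take out the file and dress the top edge of every sample plate standing in the clamps, softest first so that hard chips do not mark soft plates: blue plastic, then copper, then steel (one may be missing). Give each plate two full strokes straight across the edge, file level, pushing away from the robot under light pressure with nearly the whole blade from toe to heel, and lift the file clear of the plate on every return: never drag it back. Then lay the file flat in the drawer, shut the drawer fully, and leave the tube rack, bottle and beaker alone.

Things in the scene. Friction and masses are not known exactly. Their poses are not given: they have to be found in the camera images.
- cabinet_front (a point): White bench-top drawer unit, 340 mm deep (x), 320 mm wide (y), 85 mm high, fixed; one drawer fills its front. This point: middle of the lower edge of its front face, on the bench; the front looks along its own -x (towards the middle of the bench), so the cabinet spans x from 0 to 340 mm
- cabinet_drawer0 (a joint): The drawer's travel in m: 0 shut, grows as it slides out along cabinet_front's -x, end stop at 0.245. Slides freely (about 1 N friction). Inside, the shut drawer spans cabinet_front's x from 22 to 317 mm and y from -139 to +139 mm; its floor is 22 mm above the bench and its walls rise to 63 mm above the bench.
- cabinet_drawer0_handle (a point): Middle of the drawer's dark steel bar handle: 11 mm thick, 120 mm long along the cabinet's y, 35 mm out from the drawer's face, 47 mm above the bench. Moves with the drawer.
- file_grip (a point): The flat hand file, 210 mm long, about 200 g, lies in the shut drawer at the start. This point: centre of its red block handle (80 mm long, 30 wide, 26 high). x runs from handle to toe, z up. The dark steel blade (24 mm wide, 6 thick) spans x = +40 mm (heel) to +170 mm (toe); its working underside is at z = -3 mm, the handle's underside at z = -13 mm. Balance point near x = +25 mm.
- file_toe (a point): The tip (toe) of the file's blade, 170 mm from file_grip along x. A full stroke begins with the plate's edge within 40 mm of the toe and ends with it within 50 mm of the blade's heel.
- clamp_blue: Heavy grey base (4 kg, stands by its weight; 130 mm along x, 100 mm along y, 30 mm high) of the green-jawed floating clamp that holds the blue plastic plate. Origin: centre of its underside, on the bench. x is the direction of the file's forward stroke (away from the robot), y runs along the plate's edge.
- plate_blue: The blue plastic sample plate (soft), held firmly in its clamp: 70 mm wide (clamp's y), 6 mm thick (clamp's x), standing 40 mm out of the jaws. Origin: where it leaves the jaws, 90 mm above the bench.
- edge_blue (a point): Middle of the blue plastic plate's top edge, the edge to be filed: 130 mm above the bench when untouched; axes as the clamp's. It moves with the plate.
- float_blue (a joint): How far the blue plastic plate's clamp has been dragged along the clamp's x, in m (0 at rest, limits +-0.015). A spring of 400 N/m holds it at 0, so the file's drag shows: positive on a forward stroke (typically 0.006 to 0.013), negative if the file is dragged back under pressure.
- jaw_blue (a joint): How far the blue plastic plate has been pressed down, in m (0 to 0.012; preload about 1 N, then 700 N/m, so 0.006 is about 5 N, a good filing pressure).
- clamp_copper: Heavy grey base (4 kg, stands by its weight; 130 mm along x, 100 mm along y, 30 mm high) of the green-jawed floating clamp that holds the copper plate. Origin: centre of its underside, on the bench. x is the direction of the file's forward stroke (away from the robot), y runs along the plate's edge.
- plate_copper: The copper sample plate (medium), held firmly in its clamp: 70 mm wide (clamp's y), 6 mm thick (clamp's x), standing 40 mm out of the jaws. Origin: where it leaves the jaws, 90 mm above the bench.
- edge_copper (a point): Middle of the copper plate's top edge, the edge to be filed: 130 mm above the bench when untouched; axes as the clamp's. It moves with the plate.
- float_copper (a joint): How far the copper plate's clamp has been dragged along the clamp's x, in m (0 at rest, limits +-0.015). A spring of 400 N/m holds it at 0, so the file's drag shows: positive on a forward stroke (typically 0.006 to 0.013), negative if the file is dragged back under pressure.
- jaw_copper (a joint): How far the copper plate has been pressed down, in m (0 to 0.012; preload about 1 N, then 700 N/m, so 0.006 is about 5 N, a good filing pressure).
- clamp_steel: Heavy grey base (4 kg, stands by its weight; 130 mm along x, 100 mm along y, 30 mm high) of the green-jawed floating clamp that holds the bright steel plate. Origin: centre of its underside, on the bench. x is the direction of the file's forward stroke (away from the robot), y runs along the plate's edge.
- plate_steel: The bright steel sample plate (hard), held firmly in its clamp: 70 mm wide (clamp's y), 6 mm thick (clamp's x), standing 40 mm out of the jaws. Origin: where it leaves the jaws, 90 mm above the bench.
- edge_steel (a point): Middle of the bright steel plate's top edge, the edge to be filed: 130 mm above the bench when untouched; axes as the clamp's. It moves with the plate.
- float_steel (a joint): How far the bright steel plate's clamp has been dragged along the clamp's x, in m (0 at rest, limits +-0.015). A spring of 400 N/m holds it at 0, so the file's drag shows: positive on a forward stroke (typically 0.006 to 0.013), negative if the file is dragged back under pressure.
- jaw_steel (a joint): How far the bright steel plate has been pressed down, in m (0 to 0.012; preload about 1 N, then 700 N/m, so 0.006 is about 5 N, a good filing pressure).
- tube_rack: Light blue test-tube rack with purple-capped tubes, 100 x 200 x 98 mm; leave alone. Origin: centre of its underside.
- bottle: Amber reagent bottle, 64 mm across, 150 mm tall; leave alone. Origin: centre of its underside.
- beaker: White beaker, 72 mm across, 90 mm tall; leave alone. Origin: centre of its underside.
- file: The same file as a body; origin: centre of the handle's underside, axes as file_grip.
Not all that is in view belongs to the job. Leave any pink or yellow look-alike of the clamp_blue alone.

How it is judged:
On the way, in this order (a step that is already met when the one before it is completed fails the run):
1. blue plastic plate: first forward stroke carried through to within 50 mm of the blade's heel, pressing, file level and across the edge (contact force between file and plate_blue above 0.8 N and x of edge_blue in the frame of file_grip below 0.09 m and x of edge_blue in the frame of clamp_blue above 0.004 m and angle between the z axis of edge_blue and the z axis of file_grip, either way round below 0.35 rad and angle between the x axis of edge_blue and the x axis of file_grip, either way round below 0.45 rad).
2. blue plastic plate: blade set down again with the edge within 40 mm of the toe (contact force between file and plate_blue above 0.8 N and x of edge_blue in the frame of file_grip above 0.13 m and angle between the z axis of edge_blue and the z axis of file_grip, either way round below 0.35 rad and angle between the x axis of edge_blue and the x axis of file_grip, either way round below 0.45 rad).
3. blue plastic plate: second forward stroke carried through to within 50 mm of the heel (all of step 1).
4. copper plate: first forward stroke carried through to within 50 mm of the blade's heel, pressing, file level and across the edge (contact force between file and plate_copper above 0.8 N and x of edge_copper in the frame of file_grip below 0.09 m and x of edge_copper in the frame of clamp_copper above 0.004 m and angle between the z axis of edge_copper and the z axis of file_grip, either way round below 0.35 rad and angle between the x axis of edge_copper and the x axis of file_grip, either way round below 0.45 rad).
5. copper plate: blade set down again with the edge within 40 mm of the toe (contact force between file and plate_copper above 0.8 N and x of edge_copper in the frame of file_grip above 0.13 m and angle between the z axis of edge_copper and the z axis of file_grip, either way round below 0.35 rad and angle between the x axis of edge_copper and the x axis of file_grip, either way round below 0.45 rad).
6. copper plate: second forward stroke carried through to within 50 mm of the heel (all of step 4).
7. bright steel plate: first forward stroke carried through to within 50 mm of the blade's heel, pressing, file level and across the edge (contact force between file and plate_steel above 0.8 N and x of edge_steel in the frame of file_grip below 0.09 m and x of edge_steel in the frame of clamp_steel above 0.004 m and angle between the z axis of edge_steel and the z axis of file_grip, either way round below 0.35 rad and angle between the x axis of edge_steel and the x axis of file_grip, either way round below 0.45 rad).
8. bright steel plate: blade set down again with the edge within 40 mm of the toe (contact force between file and plate_steel above 0.8 N and x of edge_steel in the frame of file_grip above 0.13 m and angle between the z axis of edge_steel and the z axis of file_grip, either way round below 0.35 rad and angle between the x axis of edge_steel and the x axis of file_grip, either way round below 0.45 rad).
9. bright steel plate: second forward stroke carried through to within 50 mm of the heel (all of step 7).
At the end, for the whole second after the job is handed in: the file lies at rest, whole, inside the drawer; the drawer is shut to within 8 mm; tube rack, bottle and beaker are within 30 mm of where they stood (value of joint cabinet_drawer0 below 0.008 m and x of file_grip in the frame of cabinet_front between 0.02 and 0.32 m and y of file_grip in the frame of cabinet_front between -0.142 and 0.142 m and z of file_grip in the frame of cabinet_front between 0.02 and 0.055 m and x of file_toe in the frame of cabinet_front between 0.02 and 0.32 m and y of file_toe in the frame of cabinet_front between -0.142 and 0.142 m and z of file_toe in the frame of cabinet_front between 0.02 and 0.055 m and linear speed of file below 0.02 m/s and distance of each of tube_rack, bottle, beaker from where it was at the start of the episode below 0.03 m); the robot touches nothing.
It fails at once if the file was dragged back under pressure over the blue plastic plate (clamp pulled more than 5 mm back) (contact force between file and plate_blue above 0.8 N and x of edge_blue in the frame of clamp_blue below -0.005 m).
It fails at once if the file was dragged back under pressure over the copper plate (clamp pulled more than 5 mm back) (contact force between file and plate_copper above 0.8 N and x of edge_copper in the frame of clamp_copper below -0.005 m).
It fails at once if the file was dragged back under pressure over the bright steel plate (clamp pulled more than 5 mm back) (contact force between file and plate_steel above 0.8 N and x of edge_steel in the frame of clamp_steel below -0.005 m).
It fails at once if the tube rack, bottle or beaker was knocked over or shifted more than 30 mm (distance of any of tube_rack, bottle, beaker from where it was at the start of the episode above 0.03 m or angle between any of tube_rack, bottle, beaker's own z axis and vertical above 0.5 rad).
Of clamp_blue, clamp_copper, clamp_steel only 2 to 3 are there at a start; the rules pass over those that are not, and their reading is None.
At some moment in a run one of file may be knocked a few centimetres aside while the robot is not near it.
Once in a run the grip may slacken for a moment while it holds something.
It also fails if it takes over 200 s, if anything falls off the work surface, if the arm or the gripper's body presses on something with over 40 N, if the wrist force passes 120 N, or if a joint passes its speed limit or range.

## Working session

There is one attempt and no reset: what is moved stays moved. The work goes in short steps, Python scripts to look and compute and a tool call to move; the robot and the scene stay as the last step left them, time stands still between calls to the robot, and variables do not carry over. Pictures are saved under pics/ and viewed, at most 17 in all, crops included, and the job is handed in when it is done.

Besides the shell and the picture viewer there is one more tool, called by a JSON object that holds its "fn" and its "kwargs". arm_command: Moves the arm, as the interface text tells. Shifts and turns lie within -1 to 1; 1 stands for 0.2 m of shift or pi rad of turn. Its arguments: {"type":"object","properties":{"increments":{"type":"array","items":{"type":"array","items":{"type":"number","minimum":-1,"maximum":1}}},"fingers":{"type":"number"},"force":{"type":"number"}},"required":["increments"]}

```bash
mkdir -p pics
python3 - <<'E'
from plant import *
import cv2,numpy as np
s=read_state();print({k:np.round(v,3) for k,v in s.items()})
for n in("scene","top"):
    c=read_camera(n);cv2.imwrite(f"pics/{n}0.png",c["image"][...,::-1]);np.savez(f"{n}0.npz",**c)
    print(n,c["fx"],c["cx"],c["cy"],np.round(c["T"],3).tolist())
E
```

```text
{'t': np.float64(0.0), 'q': array([-1.429,  0.131,  1.489,  0.   ,  1.523, -0.085]), 'dq': array([ 0.,  0., -0., -0.,  0.,  0.]), 'joint_torque': array([-0.0000e+00, -5.5985e+01, -4.9175e+01,  7.7000e-02,  3.6000e-02,
       -0.0000e+00]), 'tool_pos': array([ 0.135, -0.584,  0.404]), 'orientation': array([-3.12 , -0.355,  0.   ]), 'force': array([-0.757,  0.862,  0.634]), 'wrist_torque': array([ 0.05 , -0.016, -0.017]), 'gripper_force': np.float64(0.0), 'opening': np.float64(0.093)}
scene 394.42726095870376 313.7238918057963 206.74641088698075 [[0.785, 0.49, -0.378, 0.969], [0.619, -0.637, 0.46, -0.497], [-0.015, -0.595, -0.803, 1.017], [0.0, 0.0, 0.0, 1.0]]
top 465.14756548243804 328.3841688908049 206.32563407989716 [[0.004, -0.981, 0.195, 0.299], [-1.0, -0.004, -0.001, 0.01], [0.002, -0.195, -0.981, 1.362], [0.0, 0.0, 0.0, 1.0]]
```

View pics/scene0.png

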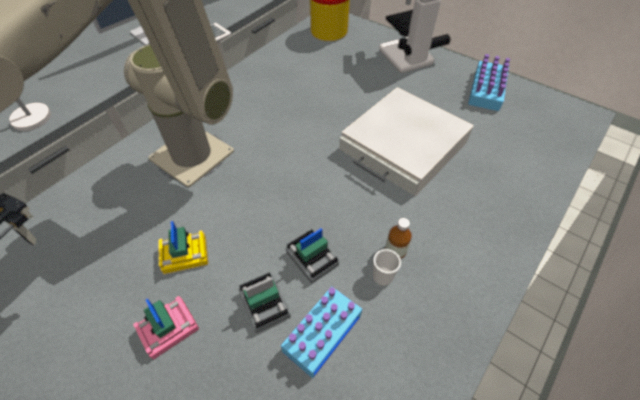

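View pics/top0.png

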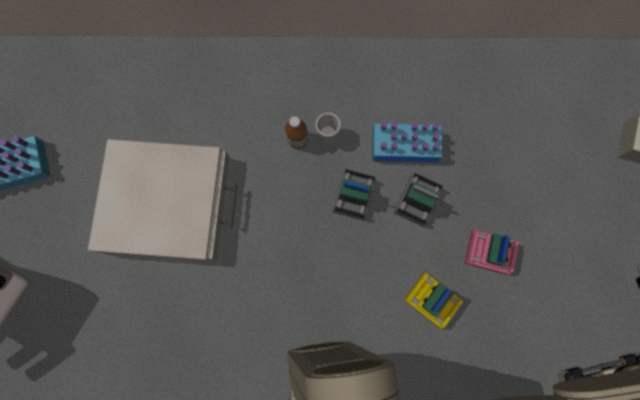

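The top view shows the cabinet with its front facing right at about px (222,205). The blue-plate clamp is at (355,193) and a second grey clamp at (420,198). The yellow and pink clamps are decoys. Zooming in.

```bash
cat > h.py <<'E'
import numpy as np,cv2
from scipy.spatial.transform import Rotation as R
from plant import *
def ray(c,px,z):
    d=np.array([(px[0]-c["cx"])/c["fx"],(px[1]-c["cy"])/c["fy"],1.]);T=c["T"];d=T[:3,:3]@d
    return T[:3,3]+d*(z-T[2,3])/d[2]
def proj(c,p):
    T=c["T"];q=T[:3,:3].T@(np.array(p)-T[:3,3]);return np.array([c["fx"]*q[0]/q[2]+c["cx"],c["fy"]*q[1]/q[2]+c["cy"]])
E
python3 - <<'E'
from h import *
c=np.load("top0.npz");im=c["image"][...,::-1]
a=cv2.resize(im[155:235,320:455],None,fx=5.6,fy=5.6,interpolation=cv2.INTER_CUBIC)
cv2.imwrite("pics/clamps.png",a)
g=im.min(2);m=((g>140)).astype(np.uint8);m[:, 260:]=0;m[:135]=0
k=max(cv2.findContours(m,0,1)[0],key=cv2.contourArea);r=cv2.approxPolyDP(k,6,True)[:,0];print(r.tolist())
for p in r: print(p,ray(c,p,.085).round(3))
hsv=cv2.cvtColor(im,cv2.COLOR_BGR2HSV)
for n,x0 in(("blue",330),("2nd",393)):
    s=hsv[160:230,x0:x0+60]
    for nm,lo,hi in(("green",(65,60,20),(95,255,200)),("bl",(100,120,40),(125,255,255))):
        mm=cv2.inRange(s,lo,hi);kk=cv2.findContours(mm,0,1)[0]
        if kk:
            q=max(kk,key=cv2.contourArea);rr=cv2.minAreaRect(q);ct=np.array(rr[0])+[x0,160];print(n,nm,ct.round(1),rr[1:],ray(c,ct,.09).round(3),ray(c,ct,.13).round(3))
E
```

```text
[[108, 141], [90, 247], [162, 253], [165, 246], [169, 253], [176, 232], [190, 229], [175, 234], [169, 217], [160, 218], [176, 194], [183, 197], [173, 192], [187, 184], [177, 177], [182, 167], [177, 172], [161, 157], [154, 169], [146, 164], [147, 181], [155, 178], [146, 192], [159, 201], [149, 203], [154, 217], [134, 220], [137, 201], [130, 207], [128, 182], [120, 181], [125, 164], [141, 155], [134, 143]]
[108 141] [0.741 0.643 0.085]
[ 90 247] [0.436 0.663 0.085]
[162 253] [0.42  0.464 0.085]
[165 246] [0.439 0.457 0.085]
[169 253] [0.42  0.445 0.085]
[176 232] [0.478 0.43  0.085]
[190 229] [0.487 0.392 0.085]
[175 234] [0.473 0.432 0.085]
[169 217] [0.52  0.452 0.085]
[160 218] [0.517 0.477 0.085]
[176 194] [0.586 0.437 0.085]
[183 197] [0.577 0.417 0.085]
[173 192] [0.592 0.446 0.085]
[187 184] [0.615 0.408 0.085]
[177 177] [0.635 0.438 0.085]
[182 167] [0.665 0.425 0.085]
[177 172] [0.65  0.439 0.085]
[161 157] [0.694 0.487 0.085]
[154 169] [0.658 0.505 0.085]
[146 164] [0.673 0.528 0.085]
[147 181] [0.623 0.522 0.085]
[155 178] [0.632 0.5   0.085]
[146 192] [0.591 0.522 0.085]
[159 201] [0.566 0.483 0.085]
[149 203] [0.56  0.511 0.085]
[154 217] [0.52  0.494 0.085]
[134 220] [0.511 0.549 0.085]
[137 201] [0.565 0.545 0.085]
[130 207] [0.548 0.563 0.085]
[128 182] [0.62  0.575 0.085]
[120 181] [0.623 0.598 0.085]
[125 164] [0.673 0.588 0.085]
[141 155] [0.7   0.545 0.085]
[134 143] [0.736 0.568 0.085]
blue green [354.6 192.8] ((28.158723831176758, 11.984000205993652), 17.10272979736328) [ 0.59  -0.065  0.09 ] [ 0.581 -0.062  0.13 ]
blue bl [356.2 186.6] ((25.961143493652344, 5.49442195892334), 15.945395469665527) [ 0.608 -0.069  0.09 ] [ 0.599 -0.067  0.13 ]
2nd green [421.9 195.8] ((29.722808837890625, 18.304899215698242), 25.016895294189453) [ 0.583 -0.253  0.09 ] [ 0.574 -0.245  0.13 ]
2nd bl [415.  160.5] ((1.0, 44.0), 90.0) [ 0.686 -0.237  0.09 ] [ 0.673 -0.229  0.13 ]
```

View pics/clamps.png

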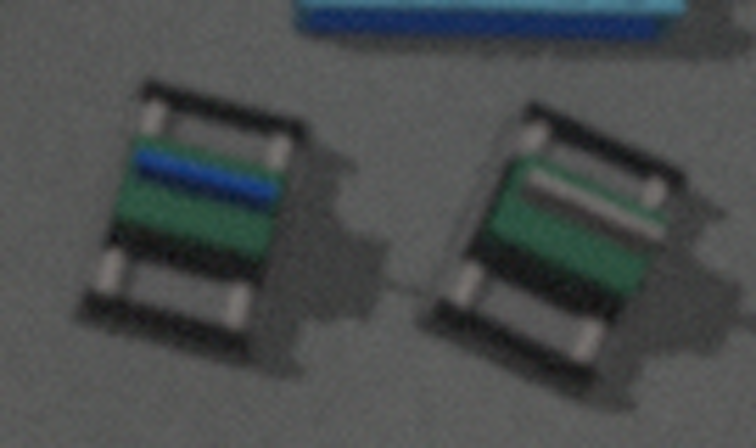

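The second plate is grey, so it is steel and copper is missing. Next I measure the cabinet front and handle, and write a move helper.

```bash
cat >> h.py <<'E'
def Rd(psi): return R.from_euler('z',psi,degrees=True)*R.from_rotvec([np.pi,0,0])
def plan(g,psi,cur=None):
    """grasp point target g, tool yaw psi (deg), tool down; prints shift/turn from cur=(g,psi) or measured"""
    if cur is None:
        s=read_state();p=np.array(s["tool_pos"]);r=R.from_rotvec(s["orientation"])
    else: r=Rd(cur[1]);p=np.array(cur[0])-.167*r.as_matrix()[:,2]
    t=np.array(g)-.167*Rd(psi).as_matrix()[:,2]
    sh=r.inv().apply(t-p)/.2; tu=(r.inv()*Rd(psi)).as_rotvec()/np.pi
    n=max(np.linalg.norm(sh)*.2/.0625,np.linalg.norm(tu)*180/10.7)
    print("shift",sh.round(4).tolist(),"turn",tu.round(4).tolist(),"rows>=",round(n,1))
def stat():
    s=read_state();r=R.from_rotvec(s["orientation"]).as_matrix();x=r[:,0]
    print("t",round(float(s["t"]),2),"grasp",(np.array(s["tool_pos"])+.167*r[:,2]).round(4),"psi",round(float(np.degrees(np.arctan2(x[1],x[0]))),2),"zax",r[:,2].round(3),"F",np.round(s["force"],1),"M",np.round(s["wrist_torque"],2),"open",round(float(s["opening"]),4),"gf",round(float(s["gripper_force"]),1),"q",np.round(s["q"],2))
E
python3 - <<'E'
from h import *
c=np.load("top0.npz");im=c["image"][...,::-1]
print(proj(c,[.6,.3,.085]))
g=cv2.GaussianBlur(im,(3,3),0).min(2);m=((g>100)).astype(np.uint8);m[:,250:]=0;m[:120]=0;m[270:]=0
k=max(cv2.findContours(m,0,1)[0],key=cv2.contourArea);h=cv2.convexHull(k);r=cv2.approxPolyDP(h,5,True)[:,0]
for p in r: print(p,ray(c,p,.085).round(3))
cv2.imwrite("pics/cab.png",cv2.resize(im[135:265,180:260],None,fx=4.5,fy=4.5,interpolation=cv2.INTER_CUBIC))
for p in ((357,185.4),(426.2,190.4)):print(ray(c,p,.13).round(3))
for a,b in(((135,155),(278,190)),((525,170),(665,230))):
    P=[ray(c,np.array(q)/5.6+[320,155],.13) for q in(a,b)];d=P[0]-P[1];print("len",np.linalg.norm(d),"fwd yaw",np.degrees(np.arctan2(d[1],d[0]))-90)
E
```

```text
[225.02067119 189.34284767]
[108 138] [0.75  0.644 0.085]
[219 147] [0.725 0.323 0.085]
[204 258] [0.407 0.348 0.085]
[ 87 249] [0.43  0.671 0.085]
[ 0.602 -0.069  0.13 ]
[ 0.589 -0.257  0.13 ]
len 0.07153426040848954 fwd yaw -13.908067308408619
len 0.07316625230762396 fwd yaw -23.862804467331486
```

View pics/cab.png

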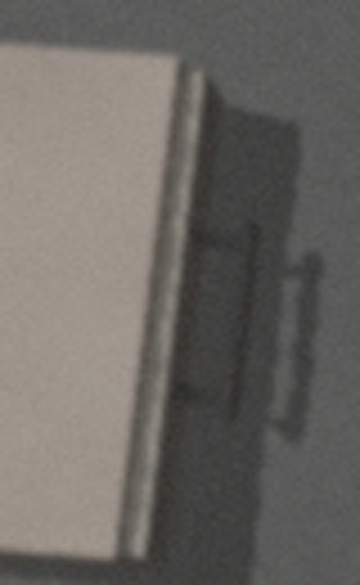

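Run:
```python
from h import *
c=np.load("top0.npz");hd=ray(c,(234.2,206.1),.05);print(hd)
for p in ((236.7,185),(231.8,227.2)):print(ray(c,p,.05))
stat();plan([.45,-.15,.25],-4.7);plan([.57,.27,.2],-4.7,([.45,-.15,.25],-4.7))
```

```text
[0.55891209 0.27923175 0.05      ]
[0.62133399 0.27469507 0.05      ]
[0.49760611 0.28340267 0.05      ]
t 0.1 grasp [ 0.1349 -0.5842  0.2368] psi 12.99 zax [-0.     0.002 -1.   ] F [-0.4  0.1  0.7] M [-0.03  0.04  0.04] open 0.0929 gf 0.0 q [-1.43  0.13  1.49 -0.    1.52 -0.09]
shift [2.0235, -1.7624, -0.0629] turn [-0.0005, 0.0, 0.0983] rows>= 8.6
shift [0.4259, -2.1421, 0.25] turn [0.0, 0.0, 0.0] rows>= 7.0
```

{"fn": "arm_command", "kwargs": {"increments": [[0.675,-0.587,-0.02,0,0,0],[0.675,-0.587,-0.02,0,0,0],[0.675,-0.587,-0.02,0,0,0],[0.675,-0.587,-0.02,0,0,0],[0.675,-0.587,-0.02,0,0,0]]}}

```text
t: 0.72
tool_pos: [0.2401, -0.4399, 0.4086]
orientation: [3.121, 0.357, -0.001]
force: [-0.9, -0.0, 0.0]
opening: 0.093
gripper_force: 0.0
```

{"fn": "arm_command", "kwargs": {"increments": [[0.675,-0.587,-0.02,0,0,0],[0.675,-0.587,-0.02,0,0,0],[0.675,-0.587,-0.02,0,0,0],[0.675,-0.587,-0.02,0,0,0],[0.675,-0.587,-0.02,0,0,0]]}}

```text
t: 1.35
tool_pos: [0.3449, -0.2961, 0.4126]
orientation: [3.121, 0.355, -0.001]
force: [0.0, -0.6, 0.1]
opening: 0.0928
gripper_force: 0.0
```

{"fn": "arm_command", "kwargs": {"increments": [[0.675,-0.587,-0.02,0,0,0.098],[0.675,-0.587,-0.02,0,0,0.098],[0.675,-0.587,-0.02,0,0,0.098],[0.675,-0.587,-0.02,0,0,0.098],[0.675,-0.587,-0.02,0,0,0.098]]}}

```text
t: 1.98
tool_pos: [0.4501, -0.1518, 0.4164]
orientation: [3.139, -0.129, -0.002]
force: [-0.9, -0.3, -0.2]
opening: 0.0932
gripper_force: 0.0
```

{"fn": "arm_command", "kwargs": {"increments": [[0.2,-1,0,0,0,0],[0.2,-1,0,0,0,0],[0.2,-1,0,0,0,0],[0.2,-1,0,0,0,0],[0.2,-1,0,0,0,0]]}}

```text
t: 2.6
tool_pos: [0.5066, 0.0444, 0.4165]
orientation: [3.138, -0.128, -0.001]
force: [0.2, -0.7, 0.0]
opening: 0.0931
gripper_force: 0.0
```

{"fn": "arm_command", "kwargs": {"increments": [[0.2,-0.8,0.25,0,0,0],[0.2,-0.8,0.25,0,0,0],[0.2,-0.8,0.25,0,0,0],[0.2,-0.8,0.25,0,0,0],[0.2,-0.8,0.25,0,0,0]], "fingers": 0.48, "force": 20}}

```text
t: 3.22
tool_pos: [0.5598, 0.1995, 0.3667]
orientation: [3.138, -0.131, -0.0]
force: [0.2, -0.5, -0.7]
opening: 0.0475
gripper_force: 0.0
```

Run:
```python
from h import *
stat();c=read_camera("wrist");np.savez("w1.npz",**c);cv2.imwrite("pics/w1.png",c["image"][...,::-1]);print(c["fx"],c["T"].round(3).tolist(),proj(c,[.559,.279,.05]))
c=read_camera("top");np.savez("t1.npz",**c)
```

```text
t 3.23 grasp [0.5597 0.1993 0.1997] psi -4.77 zax [-0.    -0.001 -1.   ] F [ 0.2 -0.5 -0.7] M [-0.    0.02 -0.01] open 0.0475 gf 0.0 q [ 0.26  0.14  1.55 -0.    1.45  1.91]
313.82883826867356 [[-0.083, -0.967, -0.242, 0.627], [-0.997, 0.081, 0.019, 0.194], [0.001, 0.242, -0.97, 0.347], [0.0, 0.0, 0.0, 1.0]] [236.92190611 199.24946412]
```

View pics/w1.png

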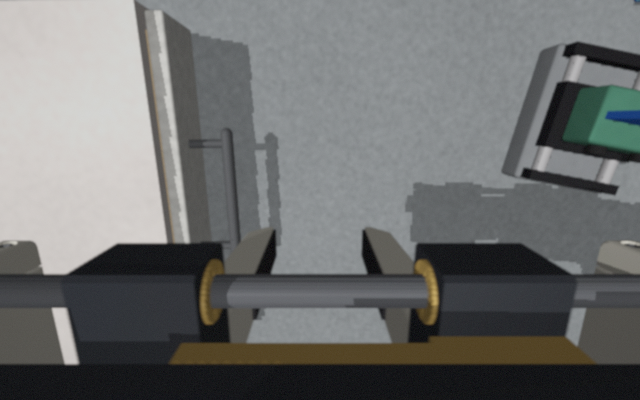

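The wrist view shows the handle bar from px (227,130) to about (236,245), with its posts at rows 143 and 242. The drawer face edge runs from (155,10) to (188,240).

Run:
```python
from h import *
c=np.load("w1.npz")
for p in((227,130),(231,190),(235,242),(209,143),(220,242)):print(p,ray(c,p,.05).round(4))
for p in((162,10),(188,200)):print("face top",ray(c,p,.08).round(4),ray(c,p,.0675).round(4))
```

```text
(227, 130) [0.6251 0.2785 0.05  ]
(231, 190) [0.5686 0.2834 0.05  ]
(235, 242) [0.5151 0.2874 0.05  ]
(209, 143) [0.6148 0.297  0.05  ]
(220, 242) [0.5164 0.3025 0.05  ]
face top [0.7178 0.3055 0.08  ] [0.7221 0.3107 0.0675]
face top [0.5687 0.3132 0.08  ] [0.566  0.3188 0.0675]
```

Run:
```python
from h import *
plan([.565,.281,.1],-4.7)
```

```text
shift [-0.0081, -0.4077, 0.5025] turn [0.0001, -0.0003, -0.0005] rows>= 2.1
```

{"fn": "arm_command", "kwargs": {"increments": [[0,-0.408,0,0,0,0],[-0.008,-0.408,0,0,0,0],[-0.008,-0.408,0.35,0,0,0],[-0.008,-0.408,0.5,0,0,0],[-0.008,-0.408,0.5,0,0,0]], "fingers": 0.5}}

```text
t: 3.95
tool_pos: [0.5629, 0.2816, 0.2632]
orientation: [3.136, -0.129, -0.01]
force: [0.6, -0.4, 0.1]
opening: 0.0232
gripper_force: 0.0
```

{"fn": "arm_command", "kwargs": {"increments": [[0,0,0.04,0,0,0],[0,0,0.08,0,0,0],[0,0,0.12,0,0,0],[0,0,0.14,0,0,0],[0,0,0.14,0,0,0]]}}

```text
t: 4.58
tool_pos: [0.5641, 0.2834, 0.2383]
orientation: [3.139, -0.127, -0.001]
force: [-0.0, 0.2, -0.3]
opening: 0.0232
gripper_force: 0.0
```

{"fn": "arm_command", "kwargs": {"increments": [[0,0,0.03,0,0,0],[0,0,0.06,0,0,0],[0,0,0.09,0,0,0],[0,0,0.12,0,0,0],[0,0,0.12,0,0,0]]}}

```text
t: 5.2
tool_pos: [0.5639, 0.2833, 0.2138]
orientation: [3.138, -0.127, -0.002]
force: [0.3, -0.2, -0.0]
opening: 0.0229
gripper_force: 0.0
```

{"fn": "arm_command", "kwargs": {"increments": [[0,0,0,0,0,0],[0,0,0,0,0,0],[0,0,0,0,0,0],[0,0,0,0,0,0],[0,0,0,0,0,0]], "fingers": 1, "force": 15}}

```text
t: 5.82
tool_pos: [0.5644, 0.2835, 0.2151]
orientation: [-3.139, 0.127, -0.001]
force: [-0.1, 1.6, 1.0]
opening: 0.0103
gripper_force: 15.0
```

{"fn": "arm_command", "kwargs": {"increments": [[0,0.1,0,0,0,0],[0,0.2,0,0,0,0],[0,0.3,0,0,0,0],[0,0.4,0,0,0,0],[0,0.5,0,0,0,0]]}}

```text
t: 6.45
tool_pos: [0.5567, 0.1819, 0.2151]
orientation: [-3.139, 0.129, -0.004]
force: [8.4, 2.2, -5.7]
opening: 0.0105
gripper_force: 15.0
```

{"fn": "arm_command", "kwargs": {"increments": [[0,0.1,0,0,0,0],[0,0.2,0,0,0,0],[0,0.3,0,0,0,0],[0,0.4,0,0,0,0],[0,0.45,0,0,0,0]]}}

```text
t: 7.08
tool_pos: [0.5499, 0.0918, 0.2151]
orientation: [3.139, -0.13, 0.007]
force: [13.3, 1.7, -9.7]
opening: 0.0105
gripper_force: 15.0
```

{"fn": "arm_command", "kwargs": {"increments": [[0,0,0,0,0,0],[0,0,0,0,0,0],[0,0,0,0,0,0],[0,0,0,0,0,0],[0,0,0,0,0,0]], "fingers": 0.5}}

```text
t: 7.7
tool_pos: [0.5488, 0.0943, 0.2147]
orientation: [-3.139, 0.127, 0.0]
force: [-0.0, -0.1, -0.1]
opening: 0.0231
gripper_force: 0.0
```

{"fn": "arm_command", "kwargs": {"increments": [[0,0,-0.2,0,0,0],[0,0,-0.5,0,0,0],[0,0,-0.7,0,0,0],[0,0,-0.9,0,0,0],[0,0,-0.9,0,0,0]]}}

```text
t: 8.32
tool_pos: [0.5499, 0.0943, 0.3994]
orientation: [-3.138, 0.127, -0.012]
force: [-0.5, 0.5, -0.0]
opening: 0.0233
gripper_force: 0.0
```

Run:
```python
from h import *
stat()
for n in("wrist","top"):
    c=read_camera(n);np.savez(n[0]+"2.npz",**c);cv2.imwrite(f"pics/{n[0]}2.png",c["image"][...,::-1])
```

```text
t 8.32 grasp [0.5512 0.0944 0.2324] psi -4.63 zax [ 0.008  0.001 -1.   ] F [-0.5  0.5 -0. ] M [ 0.05 -0.03 -0.02] open 0.0233 gf 0.0 q [ 0.08  0.02  1.62 -0.    1.5   1.73]
```

View pics/w2.png

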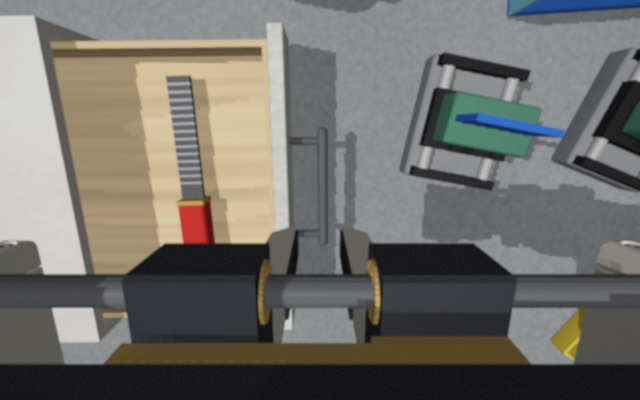

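View pics/t2.png

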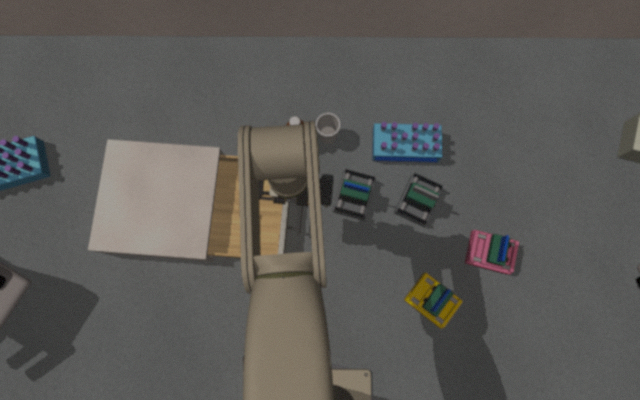

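The wrist view shows the file in the open drawer: toe at px (178,77), heel at (192,199), red handle from (195,203) down. The toe points roughly along world +x.

Run:
```python
from h import *
c=np.load("w2.npz");im=c["image"][...,::-1];hsv=cv2.cvtColor(im,cv2.COLOR_BGR2HSV)
m=(cv2.inRange(hsv,(0,150,60),(6,255,255))|cv2.inRange(hsv,(174,150,60),(180,255,255)));ys,xs=np.nonzero(m);print("red",xs.min(),xs.max(),ys.min(),ys.max())
toe=ray(c,(178.5,77),.038);heel=ray(c,(191.5,199),.038);d=toe-heel
print(toe,heel,np.linalg.norm(d),"yaw",np.degrees(np.arctan2(d[1],d[0])))
u=d/np.linalg.norm(d);g=toe-.170*u;print("grip",g)
yaw=np.degrees(np.arctan2(d[1],d[0]));a=g+.012*u
print(ray(c,((xs[ys==220].min()+xs[ys==220].max())/2,220),.048))
print(a);plan([a[0],a[1],.12],yaw);plan([a[0],a[1],.045],yaw,([a[0],a[1],.12],yaw))
```

```text
red 179 213 203 244
[0.67426913 0.22867117 0.038     ] [0.54595013 0.23795664 0.038     ] 0.1286545150632909 yaw -4.138844375010921
grip [0.50471247 0.24094069 0.038     ]
[0.5240325  0.23337528 0.048     ]
[0.51668118 0.24007461 0.038     ]
shift [-0.2197, -0.7141, 0.5389] turn [-0.0, -0.0002, -0.0027] rows>= 2.9
shift [0.0, -0.0, 0.375] turn [0.0, 0.0, 0.0] rows>= 1.2
```

{"fn": "arm_command", "kwargs": {"increments": [[-0.1,-0.35,0,0,0,0],[-0.22,-0.7,0,0,0,0],[-0.22,-0.705,0.2,0,0,0],[-0.22,-0.705,0.4,0,0,0],[-0.22,-0.705,0.54,0,0,-0.003]], "fingers": -1}}

```text
t: 9.05
tool_pos: [0.5147, 0.2383, 0.2822]
orientation: [3.137, -0.11, -0.008]
force: [-0.2, 0.5, -0.2]
opening: 0.0686
gripper_force: 0.0
```

{"fn": "arm_command", "kwargs": {"increments": [[0,0,0.1,0,0,0],[0,0,0.2,0,0,0],[0,0,0.3,0,0,0],[0,0,0.37,0,0,0],[0,0,0.37,0,0,0]]}}

```text
t: 9.68
tool_pos: [0.516, 0.2379, 0.2114]
orientation: [3.139, -0.113, -0.003]
force: [-0.6, -0.4, -0.0]
opening: 0.0932
gripper_force: 0.0
```

Run:
```python
from h import *
stat();c=read_camera("wrist");np.savez("w3.npz",**c);cv2.imwrite("pics/w3.png",c["image"][...,::-1])
```

```text
t 9.68 grasp [0.5156 0.2378 0.0444] psi -4.12 zax [-0.002 -0.001 -1.   ] F [-0.6 -0.4 -0. ] M [ 0.04 -0.   -0.01] open 0.0932 gf 0.0 q [0.34 0.22 1.75 0.   1.17 1.98]
```

View pics/w3.png

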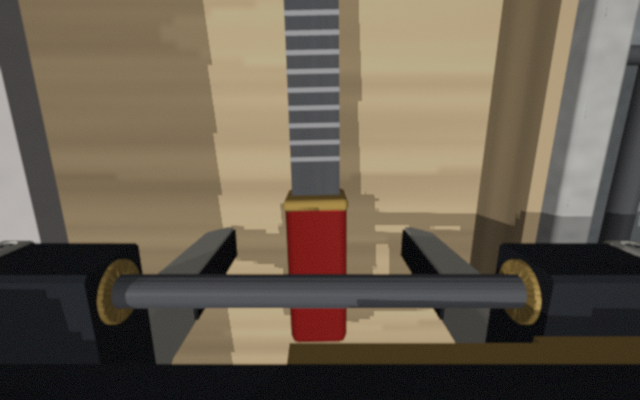

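The handle is centred between the fingers at px (317,270), blade straight ahead. Gripping.

{"fn": "arm_command", "kwargs": {"increments": [[0,0,0,0,0,0],[0,0,0,0,0,0],[0,0,0,0,0,0],[0,0,0,0,0,0],[0,0,0,0,0,0]], "fingers": 1, "force": 55}}

```text
t: 10.35
tool_pos: [0.5164, 0.2381, 0.2128]
orientation: [-3.14, 0.113, -0.0]
force: [-0.2, 0.3, -0.3]
opening: 0.0475
gripper_force: 0.0
```

{"fn": "arm_command", "kwargs": {"increments": [[0,0,0,0,0,0],[0,0,-0.1,0,0,0],[0,0,-0.2,0,0,0],[0,0,-0.35,0,0,0],[0,0,-0.5,0,0,0]]}}

```text
t: 10.98
tool_pos: [0.5165, 0.2381, 0.3154]
orientation: [-3.139, 0.113, -0.002]
force: [0.1, 0.9, -1.4]
opening: 0.0295
gripper_force: 54.8
```

{"fn": "arm_command", "kwargs": {"increments": [[0,0,-0.1,0,0,0],[0,0,-0.3,0,0,0],[0,0,-0.5,0,0,0],[0,0,-0.55,0,0,0],[0,0,-0.55,0,0,0]]}}

```text
t: 11.6
tool_pos: [0.5165, 0.2381, 0.4228]
orientation: [-3.139, 0.112, -0.001]
force: [0.2, -0.3, -2.0]
opening: 0.0294
gripper_force: 54.8
```

Run:
```python
from h import *
c=np.load("w3.npz")
for p in((316,192),(316,200),(316,208),(318,340)):print(p,ray(c,p,.048).round(4))
stat();c=read_camera("wrist");np.savez("w4.npz",**c);cv2.imwrite("pics/w4.png",c["image"][...,::-1])
```

```text
(316, 192) [0.5503 0.2365 0.048 ]
(316, 200) [0.5465 0.2367 0.048 ]
(316, 208) [0.5426 0.237  0.048 ]
(318, 340) [0.47   0.2413 0.048 ]
t 11.6 grasp [0.5166 0.2382 0.2558] psi -4.1 zax [ 0.001  0.    -1.   ] F [ 0.2 -0.3 -2. ] M [0.01 0.02 0.05] open 0.0294 gf 54.8 q [ 0.34  0.04  1.55 -0.    1.55  1.98]
```

View pics/w4.png

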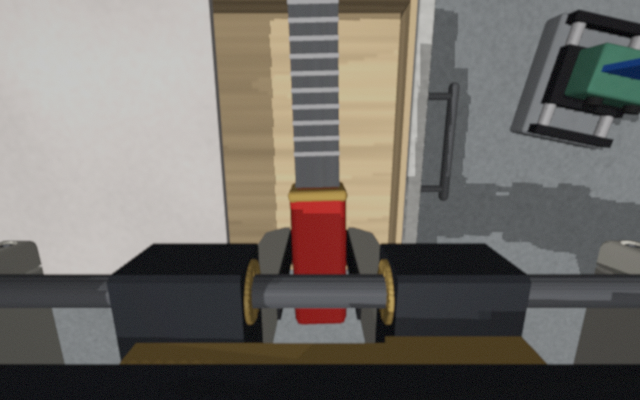

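The pads began lifting before they closed, so the hold is shallow: the handle sits about 14 mm low. I'll set it down and regrasp deeper.

{"fn": "arm_command", "kwargs": {"increments": [[0,0,0.25,0,0,0],[0,0,0.5,0,0,0],[0,0,0.75,0,0,0],[0,0,0.9,0,0,0],[0,0,0.95,0,0,0]]}}

```text
t: 12.28
tool_pos: [0.5142, 0.2373, 0.2279]
orientation: [3.137, -0.112, -0.012]
force: [0.2, -0.2, -1.8]
opening: 0.0293
gripper_force: 54.8
```

{"fn": "arm_command", "kwargs": {"increments": [[0,0,0.01,0,0,0],[0,0,0.02,0,0,0],[0,0,0.025,0,0,0],[0,0,0.025,0,0,0],[0,0,0.025,0,0,0]]}}

```text
t: 12.9
tool_pos: [0.5166, 0.2382, 0.2283]
orientation: [-3.139, 0.113, -0.001]
force: [0.2, -0.2, -1.4]
opening: 0.0292
gripper_force: 54.8
```

{"fn": "arm_command", "kwargs": {"increments": [[0,0,0,0,0,0],[0,0,0,0,0,0],[0,0,0,0,0,0],[0,0,0,0,0,0],[0,0,0,0,0,0]], "fingers": 0}}

```text
t: 13.52
tool_pos: [0.5165, 0.2381, 0.2277]
orientation: [3.14, -0.113, -0.0]
force: [-0.3, -0.9, 0.3]
opening: 0.0465
gripper_force: 0.0
```

{"fn": "arm_command", "kwargs": {"increments": [[0,0,0.03,0,0,0],[0,0,0.06,0,0,0],[0,0,0.075,0,0,0],[0,0,0.08,0,0,0],[0,0,0.08,0,0,0]]}}

```text
t: 14.15
tool_pos: [0.5165, 0.2381, 0.2117]
orientation: [3.14, -0.112, -0.0]
force: [0.7, -0.7, -0.1]
opening: 0.0458
gripper_force: 0.0
```

Run:
```python
from h import *
stat()
```

```text
t 14.15 grasp [0.5164 0.2381 0.0447] psi -4.1 zax [-0. -0. -1.] F [ 0.7 -0.7 -0.1] M [ 0.    0.06 -0.01] open 0.0458 gf 0.0 q [0.34 0.22 1.75 0.   1.17 1.98]
```

{"fn": "arm_command", "kwargs": {"increments": [[0,0,0,0,0,0],[0,0,0,0,0,0],[0,0,0,0,0,0],[0,0,0,0,0,0],[0,0,0,0,0,0]], "fingers": 1, "force": 60}}

```text
t: 14.78
tool_pos: [0.5166, 0.2382, 0.212]
orientation: [-3.139, 0.112, -0.001]
force: [-0.4, 0.8, 2.4]
opening: 0.0297
gripper_force: 59.7
```

{"fn": "arm_command", "kwargs": {"increments": [[0,0,-0.1,0,0,0],[0,0,-0.3,0,0,0],[0,0,-0.5,0,0,0],[0,0,-0.75,0,0,0],[0,0,-0.9,0,0,0]]}}

```text
t: 15.4
tool_pos: [0.5166, 0.2382, 0.3962]
orientation: [-3.138, 0.112, -0.006]
force: [-0.1, -0.3, -2.4]
opening: 0.0293
gripper_force: 59.7
```

Run:
```python
from h import *
stat();c=read_camera("wrist");np.savez("w5.npz",**c);cv2.imwrite("pics/w5.png",c["image"][...,::-1])
im=c["image"][...,::-1];hsv=cv2.cvtColor(im,cv2.COLOR_BGR2HSV)
m=(cv2.inRange(hsv,(0,150,40),(6,255,255))|cv2.inRange(hsv,(174,150,40),(180,255,255)));ys,xs=np.nonzero(m);print("red",xs.min(),xs.max(),ys.min(),ys.max())
T=np.linalg.inv(c["T"]);s=read_state();r=R.from_rotvec(s["orientation"]).as_matrix();g=np.array(s["tool_pos"])+.167*r[:,2]
for off in(0,-.006,-.009,-.012): print(off,[proj(c,g+np.array([x,-.07*x,off+h])).round(0).tolist() for x,h in((.028,.013),(-.052,.013))])
```

```text
t 15.4 grasp [0.5172 0.2384 0.2292] psi -4.1 zax [ 0.004  0.001 -1.   ] F [-0.1 -0.3 -2.4] M [ 0.09  0.   -0.01] open 0.0293 gf 59.7 q [ 0.34  0.05  1.59 -0.    1.5   1.98]
red 288 348 194 338
0 [[317.0, 210.0], [317.0, 367.0]]
-0.006 [[317.0, 207.0], [317.0, 358.0]]
-0.009 [[317.0, 205.0], [317.0, 354.0]]
-0.012 [[317.0, 203.0], [317.0, 350.0]]
```

Run:
```python
from h import *
for e,y,cur in(((.602,-.069),-14,None),((.589,-.257),-24,None)):
    u=np.array([np.cos(np.radians(y)),np.sin(np.radians(y))]);a=np.array(e)-.147*u;print(a)
    plan([*a,.18],y,cur)
```

```text
[ 0.45936653 -0.03343748]
shift [-0.1937, 1.3775, 0.2595] turn [-0.0014, -0.0026, 0.055] rows>= 4.5
[ 0.45470882 -0.19720971]
shift [-0.1583, 2.196, 0.2568] turn [-0.0016, -0.0025, 0.1105] rows>= 7.1
```

{"fn": "arm_command", "kwargs": {"increments": [[-0.02,0.14,0,0,0,0],[-0.04,0.28,0,0,0,0],[-0.06,0.42,0,0,0,0],[-0.08,0.56,0,0,0,0],[-0.1,0.7,0,0,0,0]]}}

```text
t: 16.08
tool_pos: [0.4859, 0.0991, 0.3915]
orientation: [3.139, -0.112, -0.001]
force: [0.6, -1.0, -2.0]
opening: 0.0294
gripper_force: 59.7
```

{"fn": "arm_command", "kwargs": {"increments": [[-0.02,0.17,0,0,0,0.01],[-0.05,0.34,0.06,0,0,0.02],[-0.08,0.51,0.12,0,0,0.04],[-0.095,0.68,0.18,0,0,0.055],[-0.095,0.68,0.26,0,0,0.055]]}}

```text
t: 16.7
tool_pos: [0.4574, -0.036, 0.3395]
orientation: [3.117, -0.388, 0.001]
force: [0.1, 0.0, -1.9]
opening: 0.0296
gripper_force: 59.7
```

{"fn": "arm_command", "kwargs": {"increments": [[0,0,0,0,0,0],[0,0,0,0,0,0],[0,0,0,0,0,0],[0,0,0,0,0,0],[0,0,0,0,0,0]]}}

```text
t: 17.32
tool_pos: [0.4579, -0.0342, 0.34]
orientation: [-3.118, 0.382, -0.001]
force: [0.5, 1.2, -1.8]
opening: 0.0297
gripper_force: 59.7
```

Run:
```python
from h import *
stat();c=read_camera("wrist");np.savez("w6.npz",**c);cv2.imwrite("pics/w6.png",c["image"][...,::-1]);plan([.4594,-.0334,.18],-14)
u=np.array([np.cos(np.radians(-14)),np.sin(np.radians(-14)),0]);v=np.array([-u[1],u[0],0])
for k in(-1,0,1):print(proj(c,np.array([.602,-.069,.13])+k*.035*v))
```

```text
t 17.32 grasp [ 0.458  -0.0342  0.173 ] psi -13.98 zax [ 0. -0. -1.] F [ 0.5  1.2 -1.8] M [ 0.08  0.02 -0.02] open 0.0297 gf 59.7 q [-0.19 -0.22  1.95  0.    1.41  1.63]
shift [0.0065, -0.0057, -0.0354] turn [-0.0, -0.0001, 0.0001] rows>= 0.1
[383.4951305  -38.50881827]
[316.80778876 -38.53804731]
[250.11810898 -38.56727738]
```

View pics/w6.png

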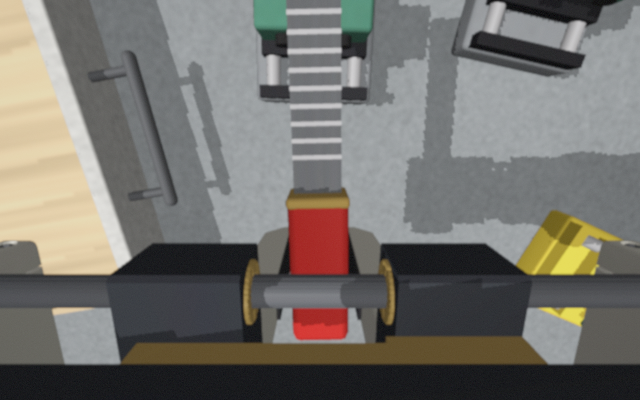

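The file is centred over the blue clamp (green jaws at px (315,20)) and aligned with it. Setting down lightly.

{"fn": "arm_command", "kwargs": {"increments": [[0,0,0.06,0,0,0],[0,0,0.12,0,0,0],[0,0,0.15,0,0,0],[0,0,0.17,0,0,0],[0,0,0.17,0,0,0]]}}

```text
t: 18.0
tool_pos: [0.458, -0.0344, 0.3059]
orientation: [3.118, -0.383, 0.001]
force: [-0.1, -0.1, 1.7]
opening: 0.0294
gripper_force: 59.7
```

Run:
```python
from h import *
stat()
```

```text
t 18.0 grasp [ 0.458  -0.0345  0.1389] psi -14.01 zax [ 0. -0. -1.] F [-0.1 -0.1  1.7] M [-0.1  -0.21 -0.02] open 0.0294 gf 59.7 q [-0.19 -0.19  1.98 -0.    1.35  1.63]
```

{"fn": "arm_command", "kwargs": {"increments": [[0.05,0,0.001,0,0,0],[0.1,0,0.002,0,0,0],[0.15,0,0.004,0,0,0],[0.2,0,0.006,0,0,0],[0.25,0,0.007,0,0,0]]}}

```text
t: 18.62
tool_pos: [0.507, -0.0466, 0.3043]
orientation: [-3.118, 0.383, 0.0]
force: [-3.3, 1.4, 3.2]
opening: 0.0295
gripper_force: 59.7
```

{"fn": "arm_command", "kwargs": {"increments": [[0.05,0,0.001,0,0,0],[0.1,0,0.003,0,0,0],[0.15,0,0.005,0,0,0],[0.2,0,0.006,0,0,0],[0.24,0,0.006,0,0,0]]}}

```text
t: 19.25
tool_pos: [0.5535, -0.0582, 0.3031]
orientation: [-3.118, 0.383, 0.0]
force: [-3.8, -0.2, 3.2]
opening: 0.0299
gripper_force: 59.7
```

Run:
```python
from h import *
stat();c=read_camera("wrist");np.savez("w7.npz",**c);cv2.imwrite("pics/w7.png",c["image"][...,::-1])
```

```text
t 19.25 grasp [ 0.5535 -0.0582  0.1361] psi -14.0 zax [-0.  0. -1.] F [-3.8 -0.2  3.2] M [0.09 0.35 0.02] open 0.0299 gf 59.7 q [-0.2   0.08  1.73  0.    1.33  1.62]
```

View pics/w7.png

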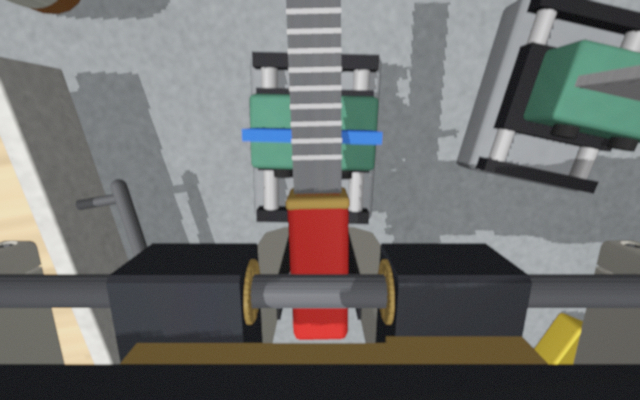

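Blue edge now crosses the blade at row ~135, px (313,135); checking its distance from the grip.

Run:
```python
from h import *
c=np.load("w7.npz");g=np.array([.5535,-.0582])
u=np.array([np.cos(np.radians(-14)),np.sin(np.radians(-14))])
for r in(130,136,142):
    p=ray(c,(313,r),.124);print(r,p.round(4),"x_e",((p[:2]-g)@u+.008).round(4))
for r in (191,208): print("handle front",((ray(c,(318,r),.1392)[:2]-g)@u).round(4))
```

```text
130 [ 0.6149 -0.0707  0.124 ] x_e 0.0706
136 [ 0.6121 -0.0699  0.124 ] x_e 0.0677
142 [ 0.6092 -0.0692  0.124 ] x_e 0.0647
handle front 0.035
handle front 0.0267
```

{"fn": "arm_command", "kwargs": {"increments": [[0,0,-0.08,0,0,0],[0,0,-0.183,0,0,0],[-0.1,0,-0.183,0,0,0],[-0.3,0,-0.183,0,0,0],[-0.49,0,-0.183,0,0,0]]}}

```text
t: 19.92
tool_pos: [0.4567, -0.0341, 0.3403]
orientation: [3.118, -0.383, 0.001]
force: [-0.4, -0.7, -1.0]
opening: 0.0295
gripper_force: 59.7
```

{"fn": "arm_command", "kwargs": {"increments": [[0,0,0,0,0,0],[0,0,0,0,0,0],[0,0,0,0,0,0],[0,0,0.05,0,0,0],[0,0,0.1,0,0,0]]}}

```text
t: 20.55
tool_pos: [0.458, -0.0344, 0.3187]
orientation: [-3.118, 0.383, 0.001]
force: [-0.1, -0.2, -2.3]
opening: 0.0295
gripper_force: 59.7
```

Run:
```python
from h import *
stat();c=read_camera("wrist")
hsv=cv2.cvtColor(c["image"][...,::-1],cv2.COLOR_BGR2HSV)
m=(cv2.inRange(hsv,(0,150,40),(6,255,255))|cv2.inRange(hsv,(174,150,40),(180,255,255)));ys,xs=np.nonzero(m);print("red",xs.min(),xs.max(),ys.min(),ys.max())
```

```text
t 20.55 grasp [ 0.4578 -0.0344  0.1517] psi -14.01 zax [-0.001  0.    -1.   ] F [-0.1 -0.2 -2.3] M [0.05 0.03 0.01] open 0.0295 gf 59.7 q [-0.19 -0.2   1.97 -0.    1.37  1.63]
red 289 349 209 338
```

{"fn": "arm_command", "kwargs": {"increments": [[0,0,0.02,0,0,0],[0,0,0.04,0,0,0],[0,0,0.06,0,0,0],[0,0,0.07,0,0,0],[0,0,0.07,0,0,0]]}}

```text
t: 21.22
tool_pos: [0.458, -0.0344, 0.3061]
orientation: [3.118, -0.383, 0.001]
force: [0.5, -0.1, 0.4]
opening: 0.0299
gripper_force: 59.7
```

{"fn": "arm_command", "kwargs": {"increments": [[0.05,0,0.001,0,0,0],[0.1,0,0.002,0,0,0],[0.15,0,0.004,0,0,0],[0.2,0,0.006,0,0,0],[0.25,0,0.007,0,0,0]]}}

```text
t: 21.85
tool_pos: [0.507, -0.0467, 0.3043]
orientation: [-3.118, 0.383, 0.0]
force: [-2.5, 0.0, 3.5]
opening: 0.0292
gripper_force: 59.7
```

{"fn": "arm_command", "kwargs": {"increments": [[0.05,0,0.001,0,0,0],[0.1,0,0.003,0,0,0],[0.15,0,0.005,0,0,0],[0.2,0,0.006,0,0,0],[0.24,0,0.006,0,0,0]]}}

```text
t: 22.48
tool_pos: [0.5535, -0.0582, 0.3032]
orientation: [3.118, -0.383, -0.0]
force: [-3.2, 1.5, 3.6]
opening: 0.03
gripper_force: 59.7
```

Run:
```python
from h import *
stat();c=read_camera("wrist")
hsv=cv2.cvtColor(c["image"][...,::-1],cv2.COLOR_BGR2HSV)
m=(cv2.inRange(hsv,(0,150,40),(6,255,255))|cv2.inRange(hsv,(174,150,40),(180,255,255)));ys,xs=np.nonzero(m);print("red",xs.min(),xs.max(),ys.min(),ys.max())
m=cv2.inRange(hsv,(100,150,80),(125,255,255))[:250,200:400];ys,xs=np.nonzero(m);print("blue",np.median(ys),xs.min()+200,xs.max()+200)
```

```text
t 22.48 grasp [ 0.5535 -0.0582  0.1362] psi -14.0 zax [-0.  0. -1.] F [-3.2  1.5  3.6] M [0.15 0.29 0.  ] open 0.03 gf 59.7 q [-0.2   0.08  1.73 -0.    1.33  1.62]
red 287 349 194 338
blue 135.0 243 381
```

{"fn": "arm_command", "kwargs": {"increments": [[0,0,-0.08,0,0,0],[0,0,-0.2,0,0,0],[-0.1,0,-0.3,0,0,0],[-0.2,0,-0.3,0,0,0],[-0.3,0,-0.3,0,0,0]]}}

```text
t: 23.15
tool_pos: [0.494, -0.0434, 0.3643]
orientation: [3.118, -0.383, 0.002]
force: [0.7, -0.4, -0.6]
opening: 0.0296
gripper_force: 59.7
```

Run:
```python
from h import *
stat();plan([.4547,-.1972,.195],-24)
```

```text
t 23.15 grasp [ 0.4943 -0.0435  0.1973] psi -14.01 zax [ 0.001 -0.    -1.   ] F [ 0.7 -0.4 -0.6] M [0.05 0.   0.01] open 0.0296 gf 59.7 q [-0.19 -0.13  1.83 -0.    1.45  1.62]
shift [-0.0048, 0.7936, 0.0112] turn [-0.0, -0.0005, 0.0555] rows>= 2.5
```

{"fn": "arm_command", "kwargs": {"increments": [[0,0.2,0,0,0,0.015],[0.1,0.4,0,0,0,0.03],[0.2,0.6,0,0,0,0.045],[0.3,0.8,0,0,0,0.0555],[0.42,0.86,0,0,0,0.0555]]}}

```text
t: 23.78
tool_pos: [0.5342, -0.2332, 0.3639]
orientation: [3.071, -0.658, 0.001]
force: [-0.3, 1.0, -2.5]
opening: 0.0294
gripper_force: 59.7
```

{"fn": "arm_command", "kwargs": {"increments": [[0,0,0,0,0,0],[0,0,0,0,0,0],[0,0,0,0,0,0],[0,0,0,0,0,0],[0,0,0,0,0,0]]}}

```text
t: 24.4
tool_pos: [0.5345, -0.2304, 0.3633]
orientation: [3.073, -0.652, 0.0]
force: [-0.1, -0.1, -0.8]
opening: 0.0301
gripper_force: 59.7
```

Run:
```python
from h import *
stat();c=read_camera("wrist");np.savez("w8.npz",**c);cv2.imwrite("pics/w8.png",c["image"][...,::-1]);print(proj(c,[.589,-.257,.13]))
```

```text
t 24.4 grasp [ 0.5345 -0.2304  0.1963] psi -23.97 zax [ 0. -0. -1.] F [-0.1 -0.1 -0.8] M [0.05 0.09 0.06] open 0.0301 gf 59.7 q [-0.5   0.1   1.59  0.    1.44  1.49]
[322.01841081 130.65900767]
```

View pics/w8.png

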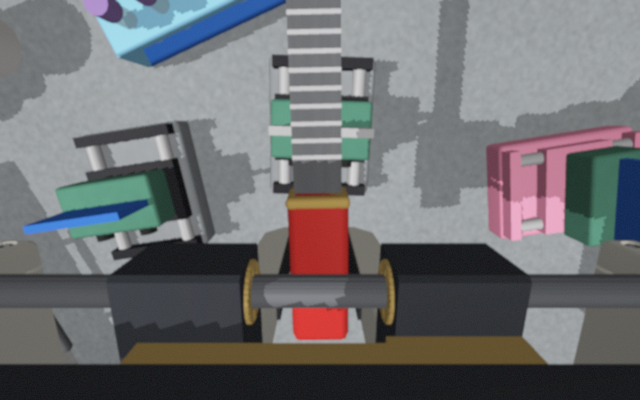

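The steel edge is at px (322,131), exactly as predicted, and square to the file. Backing to the toe and stroking.

{"fn": "arm_command", "kwargs": {"increments": [[-0.15,0,0,0,0,0],[-0.3,0,0,0,0,0],[-0.43,0,0,0,0,0],[-0.43,0,0.1,0,0,0],[-0.43,0,0.18,0,0,0]]}}

```text
t: 25.08
tool_pos: [0.4558, -0.1957, 0.3268]
orientation: [3.073, -0.653, 0.001]
force: [0.2, -0.0, -2.8]
opening: 0.0296
gripper_force: 59.7
```

{"fn": "arm_command", "kwargs": {"increments": [[0,0,0.03,0,0,0],[0,0,0.06,0,0,0],[0,0,0.09,0,0,0],[0,0,0.105,0,0,0],[0,0,0.105,0,0,0]]}}

```text
t: 25.7
tool_pos: [0.4562, -0.1959, 0.3065]
orientation: [3.073, -0.653, 0.001]
force: [0.1, -0.5, 0.8]
opening: 0.0296
gripper_force: 59.7
```

Run:
```python
from h import *
stat()
```

```text
t 25.7 grasp [ 0.4564 -0.196   0.1395] psi -23.99 zax [ 0.001 -0.    -1.   ] F [ 0.1 -0.5  0.8] M [-0.1  -0.26  0.01] open 0.0296 gf 59.7 q [-0.51 -0.08  1.89  0.    1.34  1.48]
```

{"fn": "arm_command", "kwargs": {"increments": [[0.05,0,0.002,0,0,0],[0.1,0,0.004,0,0,0],[0.15,0,0.006,0,0,0],[0.2,0,0.008,0,0,0],[0.25,0,0.009,0,0,0]]}}

```text
t: 26.32
tool_pos: [0.5023, -0.2164, 0.3043]
orientation: [-3.073, 0.653, 0.0]
force: [-3.1, 1.0, 2.0]
opening: 0.0294
gripper_force: 59.7
```

{"fn": "arm_command", "kwargs": {"increments": [[0.05,0,0.002,0,0,0],[0.1,0,0.004,0,0,0],[0.15,0,0.006,0,0,0],[0.2,0,0.008,0,0,0],[0.24,0,0.008,0,0,0]]}}

```text
t: 26.95
tool_pos: [0.5461, -0.2359, 0.3027]
orientation: [-3.073, 0.653, 0.0]
force: [-3.7, 1.3, 4.0]
opening: 0.0296
gripper_force: 59.7
```

Run:
```python
from h import *
stat();c=read_camera("wrist");np.savez("w9.npz",**c);im=c["image"]
print([int(im[r,278:286].mean()) for r in range(100,170,4)])
hsv=cv2.cvtColor(im[...,::-1],cv2.COLOR_BGR2HSV)
m=(cv2.inRange(hsv,(0,150,40),(6,255,255))|cv2.inRange(hsv,(174,150,40),(180,255,255)));ys,xs=np.nonzero(m);print("red",xs.min(),xs.max(),ys.min(),ys.max())
```

```text
t 26.95 grasp [ 0.546  -0.2359  0.1357] psi -24.0 zax [-0.  0. -1.] F [-3.7  1.3  4. ] M [0.26 0.38 0.01] open 0.0296 gf 59.7 q [-0.49  0.19  1.62  0.    1.34  1.5 ]
[113, 136, 136, 137, 136, 137, 138, 114, 104, 201, 203, 202, 142, 134, 133, 134, 134, 131]
red 287 349 209 338
```

{"fn": "arm_command", "kwargs": {"increments": [[0,0,-0.08,0,0,0],[0,0,-0.187,0,0,0],[-0.1,0,-0.187,0,0,0],[-0.3,0,-0.187,0,0,0],[-0.49,0,-0.187,0,0,0]]}}

```text
t: 27.62
tool_pos: [0.4549, -0.1953, 0.3407]
orientation: [3.073, -0.653, 0.001]
force: [0.0, -0.1, -1.0]
opening: 0.0298
gripper_force: 59.7
```

{"fn": "arm_command", "kwargs": {"increments": [[0,0,0,0,0,0],[0,0,0,0,0,0],[0,0,0,0,0,0],[0,0,0.05,0,0,0],[0,0,0.1,0,0,0]]}}

```text
t: 28.25
tool_pos: [0.4562, -0.1959, 0.3191]
orientation: [-3.073, 0.653, 0.001]
force: [0.3, 0.2, -1.1]
opening: 0.0298
gripper_force: 59.7
```

Run:
```python
from h import *
stat();c=read_camera("wrist")
hsv=cv2.cvtColor(c["image"][...,::-1],cv2.COLOR_BGR2HSV)
m=(cv2.inRange(hsv,(0,150,40),(6,255,255))|cv2.inRange(hsv,(174,150,40),(180,255,255)));ys,xs=np.nonzero(m);print("red",xs.min(),xs.max(),ys.min(),ys.max())
```

```text
t 28.25 grasp [ 0.4561 -0.1959  0.1521] psi -24.0 zax [-0.  0. -1.] F [ 0.3  0.2 -1.1] M [0.03 0.05 0.03] open 0.0298 gf 59.7 q [-0.51 -0.09  1.87  0.    1.36  1.48]
red 289 349 194 338
```

{"fn": "arm_command", "kwargs": {"increments": [[0,0,0.02,0,0,0],[0,0,0.04,0,0,0],[0,0,0.06,0,0,0],[0,0,0.07,0,0,0],[0,0,0.07,0,0,0]]}}

```text
t: 28.92
tool_pos: [0.4561, -0.1959, 0.3065]
orientation: [3.073, -0.653, 0.001]
force: [-0.0, -0.9, -0.4]
opening: 0.0295
gripper_force: 59.7
```

{"fn": "arm_command", "kwargs": {"increments": [[0.05,0,0.001,0,0,0],[0.1,0,0.002,0,0,0],[0.15,0,0.004,0,0,0],[0.2,0,0.006,0,0,0],[0.25,0,0.008,0,0,0]]}}

```text
t: 29.55
tool_pos: [0.5023, -0.2164, 0.3045]
orientation: [-3.073, 0.653, 0.0]
force: [-2.1, 2.0, 2.0]
opening: 0.0293
gripper_force: 59.7
```

{"fn": "arm_command", "kwargs": {"increments": [[0.05,0,0.002,0,0,0],[0.1,0,0.004,0,0,0],[0.15,0,0.006,0,0,0],[0.2,0,0.007,0,0,0],[0.24,0,0.007,0,0,0]]}}

```text
t: 30.18
tool_pos: [0.5461, -0.2359, 0.3032]
orientation: [-3.073, 0.653, 0.0]
force: [-2.9, 0.6, 3.3]
opening: 0.0296
gripper_force: 59.7
```

Run:
```python
from h import *
stat();c=read_camera("wrist");im=c["image"]
print([int(im[r,278:286].mean()) for r in range(100,170,4)])
```

```text
t 30.18 grasp [ 0.5461 -0.2359  0.1362] psi -24.0 zax [-0.  0. -1.] F [-2.9  0.6  3.3] M [ 0.21  0.35 -0.02] open 0.0296 gf 59.7 q [-0.49  0.19  1.62 -0.    1.34  1.5 ]
[100, 135, 136, 136, 137, 137, 138, 127, 97, 191, 203, 203, 160, 133, 133, 134, 134, 133]
```

{"fn": "arm_command", "kwargs": {"increments": [[0,0,-0.1,0,0,0],[0,0,-0.25,0,0,0],[-0.1,-0.1,-0.4,0,0,0],[-0.2,-0.2,-0.5,0,0,0],[-0.3,-0.3,-0.5,0,0,0]]}}

```text
t: 30.85
tool_pos: [0.5151, -0.1559, 0.4068]
orientation: [3.072, -0.653, 0.008]
force: [0.2, -0.0, -1.5]
opening: 0.0296
gripper_force: 59.7
```

Run:
```python
from h import *
stat();plan([.5165,.2381,.23],-4.1)
```

```text
t 30.85 grasp [ 0.5159 -0.1562  0.2398] psi -24.01 zax [ 0.005 -0.002 -1.   ] F [ 0.2 -0.  -1.5] M [ 0.07 -0.01  0.03] open 0.0296 gf 59.7 q [-0.39 -0.04  1.66  0.    1.52  1.6 ]
shift [-0.7954, -1.8023, 0.0453] turn [0.0002, -0.0017, -0.1106] rows>= 6.3
```

{"fn": "arm_command", "kwargs": {"increments": [[-0.08,-0.18,0,0,0,0],[-0.16,-0.36,0,0,0,0],[-0.24,-0.54,0,0,0,0],[-0.32,-0.72,0,0,0,0],[-0.4,-0.9,0,0,0,0]]}}

```text
t: 31.48
tool_pos: [0.5148, 0.0418, 0.4043]
orientation: [-3.073, 0.653, -0.002]
force: [-0.1, 0.5, -1.3]
opening: 0.0293
gripper_force: 59.7
```

{"fn": "arm_command", "kwargs": {"increments": [[-0.08,-0.18,0,0,0,-0.02],[-0.16,-0.36,0,0,0,-0.04],[-0.24,-0.54,0,0,0,-0.07],[-0.32,-0.72,0.02,0,0,-0.09],[-0.395,-0.9,0.045,0,0,-0.11]]}}

```text
t: 32.1
tool_pos: [0.5159, 0.2384, 0.3954]
orientation: [-3.139, 0.112, -0.002]
force: [0.0, 0.3, -1.5]
opening: 0.0294
gripper_force: 59.7
```

{"fn": "arm_command", "kwargs": {"increments": [[0,0,0,0,0,0],[0,0,0,0,0,0],[0,0,0,0,0,0],[0,0,0,0,0,0],[0,0,0,0,0,0]]}}

```text
t: 32.72
tool_pos: [0.5164, 0.2365, 0.3943]
orientation: [-3.139, 0.117, -0.0]
force: [-0.0, 0.5, -2.5]
opening: 0.0298
gripper_force: 59.7
```

Run:
```python
from h import *
stat();plan([.5165,.2381,.0455],-4.1);c=read_camera("wrist");cv2.imwrite("pics/w10.png",c["image"][...,::-1])
```

```text
t 32.73 grasp [0.5164 0.2366 0.2273] psi -4.25 zax [ 0.  0. -1.] F [-0.   0.5 -2.5] M [ 0.06 -0.01 -0.03] open 0.0298 gf 59.7 q [ 0.34  0.05  1.59 -0.    1.5   1.98]
shift [-0.0002, -0.0077, 0.9091] turn [-0.0, -0.0001, -0.0008] rows>= 2.9
```

View pics/w10.png

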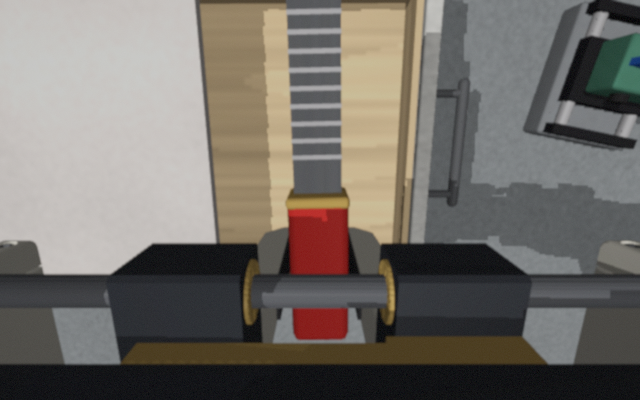

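The file is over the open drawer in its original place. Lowering and releasing.

{"fn": "arm_command", "kwargs": {"increments": [[0,-0.005,0.25,0,0,0],[0,-0.005,0.5,0,0,0],[0,-0.005,0.7,0,0,0],[0,-0.005,0.82,0,0,0],[0,-0.005,0.87,0,0,0]]}}

```text
t: 33.4
tool_pos: [0.5156, 0.2377, 0.2183]
orientation: [3.138, -0.115, -0.004]
force: [-0.2, 0.3, -1.8]
opening: 0.0291
gripper_force: 59.7
```

{"fn": "arm_command", "kwargs": {"increments": [[0,0,0.01,0,0,0],[0,0,0.02,0,0,0],[0,0,0.03,0,0,0],[0,0,0.038,0,0,0],[0,0,0.038,0,0,0]]}}

```text
t: 34.02
tool_pos: [0.5163, 0.2381, 0.2126]
orientation: [-3.139, 0.115, -0.0]
force: [0.4, 0.4, -1.6]
opening: 0.0295
gripper_force: 59.7
```

{"fn": "arm_command", "kwargs": {"increments": [[0,0,0,0,0,0],[0,0,0,0,0,0],[0,0,0,0,0,0],[0,0,0,0,0,0],[0,0,0,0,0,0]], "fingers": -0.3, "force": 15}}

```text
t: 34.65
tool_pos: [0.5163, 0.2381, 0.2126]
orientation: [-3.139, 0.115, -0.0]
force: [1.1, 0.4, 0.7]
opening: 0.0601
gripper_force: 0.0
```

{"fn": "arm_command", "kwargs": {"increments": [[0,0,-0.1,0,0,0],[0,0,-0.3,0,0,0],[0,0,-0.5,0,0,0],[0,0,-0.75,0,0,0],[0,0,-0.75,0,0,0]]}}

```text
t: 35.28
tool_pos: [0.5178, 0.2387, 0.3699]
orientation: [-3.135, 0.115, -0.016]
force: [0.4, 0.6, 0.8]
opening: 0.0604
gripper_force: 0.0
```

Run:
```python
from h import *
stat();plan([.5495,.0945,.2],-4.7)
c=read_camera("wrist");np.savez("w11.npz",**c);cv2.imwrite("pics/w11.png",c["image"][...,::-1])
```

```text
t 35.27 grasp [0.5195 0.2393 0.2029] psi -4.19 zax [ 0.01   0.004 -1.   ] F [0.4 0.6 0.8] M [0.03 0.03 0.04] open 0.0604 gf 0.0 q [0.34 0.06 1.62 0.   1.44 1.99]
shift [0.2108, 0.7073, 0.0136] turn [-0.0014, -0.0032, 0.0028] rows>= 2.4
```

View pics/w11.png

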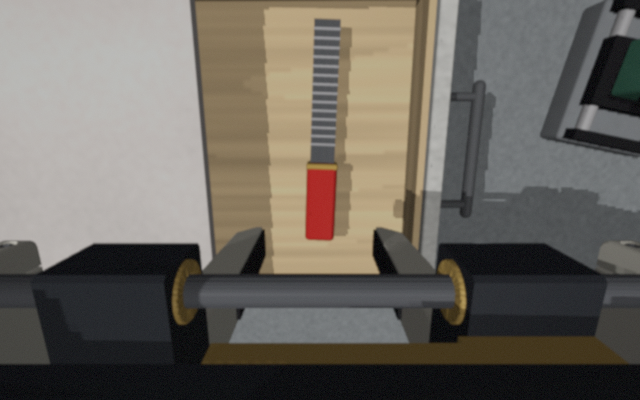

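The file lies flat inside the drawer, handle at px (320,200) and toe at (327,20). Now gripping the handle to shut it.

{"fn": "arm_command", "kwargs": {"increments": [[0.1,0.25,0,0,0,0],[0.15,0.5,0,0,0,0],[0.22,0.71,0,0,0,0.003],[0.22,0.71,0,0,0,0.003],[0.22,0.71,0,0,0,0.003]], "fingers": 0.5}}

```text
t: 35.95
tool_pos: [0.5494, 0.0935, 0.3618]
orientation: [-3.139, 0.131, 0.002]
force: [-0.2, 0.4, 0.4]
opening: 0.0233
gripper_force: 0.0
```

Run:
```python
from h import *
stat();plan([.5495,.0945,.047],-4.7);c=np.load("w11.npz");print(ray(c,(327,20),.038),[ray(c,p,.05).round(4) for p in((482,85),(466,213))])
```

```text
t 35.95 grasp [0.5492 0.0935 0.1948] psi -4.77 zax [-0.002  0.    -1.   ] F [-0.2  0.4  0.4] M [ 0.08  0.06 -0.02] open 0.0233 gf 0.0 q [0.08 0.04 1.66 0.   1.44 1.73]
shift [0.0011, -0.005, 0.7389] turn [-0.0001, 0.0005, -0.0004] rows>= 2.4
[0.67527354 0.22095234 0.038     ] [array([0.6083, 0.0853, 0.05  ]), array([0.4884, 0.0954, 0.05  ])]
```

{"fn": "arm_command", "kwargs": {"increments": [[0,-0.005,0.15,0,0,0],[0,-0.005,0.3,0,0,0],[0,-0.005,0.4,0,0,0],[0,-0.005,0.5,0,0,0],[0,-0.005,0.55,0,0,0]]}}

```text
t: 36.58
tool_pos: [0.5495, 0.0946, 0.2513]
orientation: [3.139, -0.129, -0.002]
force: [-0.2, -0.1, 0.2]
opening: 0.0235
gripper_force: 0.0
```

{"fn": "arm_command", "kwargs": {"increments": [[0,0,0.05,0,0,0],[0,0,0.09,0,0,0],[0,0,0.13,0,0,0],[0,0,0.17,0,0,0],[0,0,0.185,0,0,0]]}}

```text
t: 37.2
tool_pos: [0.5497, 0.0942, 0.2149]
orientation: [3.139, -0.13, -0.001]
force: [-0.6, -0.1, -0.4]
opening: 0.0234
gripper_force: 0.0
```

{"fn": "arm_command", "kwargs": {"increments": [[0,0,0,0,0,0],[0,0,0,0,0,0],[0,0,0,0,0,0],[0,0,0,0,0,0],[0,0,0,0,0,0]], "fingers": 1, "force": 10}}

```text
t: 37.83
tool_pos: [0.5499, 0.0942, 0.2156]
orientation: [3.139, -0.13, -0.0]
force: [-1.9, -0.9, -1.1]
opening: 0.0103
gripper_force: 10.0
```

{"fn": "arm_command", "kwargs": {"increments": [[0,-0.08,0,0,0,0],[0,-0.17,0,0,0,0],[0,-0.26,0,0,0,0],[0,-0.35,0,0,0,0],[0,-0.44,0,0,0,0]]}}

```text
t: 38.45
tool_pos: [0.5566, 0.1839, 0.2155]
orientation: [-3.139, 0.128, 0.002]
force: [-6.0, -1.2, 3.8]
opening: 0.0104
gripper_force: 10.0
```

{"fn": "arm_command", "kwargs": {"increments": [[0,-0.09,0,0,0,0],[0,-0.18,0,0,0,0],[0,-0.27,0,0,0,0],[0,-0.36,0,0,0,0],[0,-0.42,0,0,0,0]]}}

```text
t: 39.08
tool_pos: [0.5629, 0.2682, 0.2155]
orientation: [-3.139, 0.127, 0.004]
force: [-9.2, -0.9, 6.4]
opening: 0.0106
gripper_force: 10.0
```

{"fn": "arm_command", "kwargs": {"increments": [[0,-0.03,0,0,0,0],[0,-0.05,0,0,0,0],[0,-0.07,0,0,0,0],[0,-0.085,0,0,0,0],[0,-0.09,0,0,0,0]]}}

```text
t: 39.7
tool_pos: [0.5642, 0.2851, 0.2155]
orientation: [3.138, -0.127, -0.005]
force: [-10.4, -5.8, 9.2]
opening: 0.0107
gripper_force: 10.0
```

Run:
```python
from h import *
stat()
```

```text
t 39.7 grasp [0.5637 0.285  0.0485] psi -4.65 zax [-0.003 -0.001 -1.   ] F [-10.4  -5.8   9.2] M [-0.91  1.84 -0.02] open 0.0107 gf 10.0 q [0.39 0.38 1.56 0.   1.21 2.04]
```

{"fn": "arm_command", "kwargs": {"increments": [[0,0,0,0,0,0],[0,0,0,0,0,0],[0,0,0,0,0,0],[0,0,0,0,0,0],[0,0,0,0,0,0]], "fingers": 0.5}}

```text
t: 40.33
tool_pos: [0.5656, 0.2836, 0.2155]
orientation: [-3.139, 0.13, -0.0]
force: [-0.5, -0.6, -0.2]
opening: 0.0233
gripper_force: 0.0
```

{"fn": "arm_command", "kwargs": {"increments": [[0,0,-0.1,0,0,0],[0,0,-0.2,0,0,0],[0,0,-0.4,0,0,0],[0,0.1,-0.6,0,0,0],[0,0.3,-0.7,0,0,0]]}}

```text
t: 40.95
tool_pos: [0.5612, 0.2244, 0.361]
orientation: [-3.137, 0.126, -0.01]
force: [1.1, -1.3, -0.8]
opening: 0.0233
gripper_force: 0.0
```

{"fn": "arm_command", "kwargs": {"increments": [[0,0.3,0,0,0,0],[0,0.6,0,0,0,0],[0,0.6,0,0,0,0],[0,0.6,0,0,0,0],[0,0.6,0,0,0,0]]}}

```text
t: 41.58
tool_pos: [0.5508, 0.1054, 0.3563]
orientation: [-3.138, 0.128, -0.001]
force: [-0.6, 0.4, -0.5]
opening: 0.023
gripper_force: 0.0
```

Run:
```python
from h import *
stat();a=np.load("top0.npz")["image"];b=read_camera("scene")["image"];cv2.imwrite("pics/end.png",b[...,::-1])
```

```text
t 41.58 grasp [0.551  0.1055 0.1893] psi -4.65 zax [ 0.001  0.    -1.   ] F [-0.6  0.4 -0.5] M [ 0.05  0.02 -0.01] open 0.023 gf 0.0 q [0.1  0.05 1.66 0.   1.43 1.75]
```

View pics/end.png

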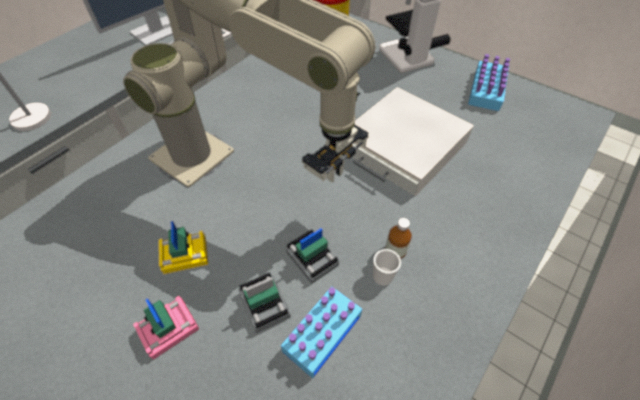

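The drawer is shut (front at px (385,165), as at the start), everything else is in place, and the gripper is clear. Handing in.

```bash
python3 -c "
from plant import *
print(close_job())"
```

```text
the job is handed in; nothing more can be done
None
```

I filed the blue and then the steel plate with two full forward strokes each (copper was missing), laid the file back in the drawer, shut it and handed the job in; no verdict came back.

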